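Stopper the trap flask and counter-hold the bolt of its holder

ROBOT

A 7-joint arm with a two-finger parallel gripper is mounted at the origin on the work surface. World frame = base frame: x ahead of the robot, y to its left, z up, the work surface at z = 0. Lengths are in m, angles in rad, forces in N, time in s.
With the tool pointing down it reaches from about 0.4 to 0.85 m from the base axis. Payload 10.4 kg.
Tool frame: the origin (TCP) lies at the very end of the fingers, on their centre line; the grasp point (between the pads) lies 19 mm behind it; z points along the fingers, y is the line along which they close (so a half turn about z gives the same grasp; the last joint's range is limited). The gripper opens to 85 mm and grips with 20 to 120 N. Pads are 22 mm wide; open, the fingers measure 114 mm over their backs; the gripper's body (76 mm by 85 mm) begins 54 mm behind the grasp point. The pads swing forward as they close: fully open they stand 13 mm farther back than shut.
Start: joints at [1.315, 0.332, -0.065, 1.46, 0.022, 1.35, -0.088], TCP at [0.144, -0.608, 0.231] pointing down, gripper open.
Joint ranges: [-2.6, 2.6], [-0.5, 2.12], [-1.47, 1.34], [0.16, 2.42], [-1.27, 4.41], [0.06, 2.06], [-2.6, 2.6]. Speed limits (rad/s): [2.22, 2.22, 2.79, 2.79, 3.14, 3.14, 3.14].

INTERFACE

Orientations are given as a rotation vector (axis times angle).
In Python, from cell import robot, imaging, workorder gives the robot as it stands.
- The arm moves only by the shell command python3 -m jog 'ROWS' [FORCE]. ROWS is JSON, a list of rows, each an object of numbers: "hand": the gripper's target within -1 to 1 (shut at 1, half-way at 0, fully open at -1); "x", "y", "z": the shift along the tool's x, y, z normalised to -1 to 1, where 1 is 250 mm; "spin": the turn about the tool's z normalised to -1 to 1, where 1 is 0.5 rad. In form: [{"hand": .., "x": .., "y": .., "z": .., "spin": ..}, ...]. A call has 1 to 10 rows; each row shifts and turns the commanded pose from where the row before left it, along the tool's axes as they then stand; what a row does not reach is not made up. A row lasts 1/10 s, in which the tool goes at most 50 mm and 8.59 degrees, less where a joint would pass 70% of its speed; a pose out of reach is approached as far as the arm can. A call with a number of a shift or a turn outside -1 to 1 is refused whole. A call with a gripper value outside its range is refused whole. The fingers move at their own pace and stop on an object; FORCE is the grip in N (left out, the last holds). Time passes only in rows, so rows that do not move let the fingers close. It gives the time, the measured TCP pose, the force, the opening and the grip force at its end, in the units of the state.
- robot.sense(): the state, without advancing time (a new reading comes with each control period).
- imaging.capture(name): name is "scene" or "side" or "wrist"; returns a dict with "image" (480x640x3 uint8, red, green, blue), "range_z" (480x640 float32, m along the optical axis (not along the pixel's ray), 0 where there is no reading), "fx", "fy", "cx", "cy" (pixels), "T" (4x4, takes a point from camera to world coordinates). Camera axes: x right, y down, z forward; pixel columns grow to the right and rows downward; lengths in m; the calibration is good to about 2 mm. A picture is of the moment at which its call begins.
- workorder.close_job(): hands the job in; it is judged then, once.
Trained networks look in a picture, given as the dict that the camera call returned (one of the last four; its "shot" number tells which), for a name from the list of things; names that differ only in an ending like _2 or _b are one class to them, and where a whole thing is asked for, a point or a joint stands for the part that bears it (a point fixed in the world has none). Each returns a list of dicts, best first, with "confidence" (0 to 1); they miss things now and then, are a little off and sometimes report something else, mostly with a low value. They report only what shows in the picture. A call takes as long as a camera call. They do not tell look-alikes from the thing itself.
- imaging.boxes_of(picture, label): "rect" ([centre column, centre row, width, height] in pixels, round what is visible of it).
The state is a dict: "clock": time; "joint_pos": joint angles; "dq": joint speeds; "joint_efforts": joint torques, N m; "tool_pos": TCP position; "ee_rot": TCP orientation; "force": force on the tool from outside, world axes, zero at the start; "moment": the same for the moment, N m; "opening": opening from 0.0 (shut) to 1.0 (fully open); "gripper_force": force on a finger pad.
Only numpy, scipy, OpenCV 4.12 (cv2) and the standard library are available. Lean on these libraries where they do the work, as an engineer would, in place of code of your own. Each camera call takes 0.05 s, during which the arm holds its last target. There are 200 camera calls.

TASK

Take the white plastic stopper out of the tube rack, set it upright and fully home in the neck of the filter flask that stands in the pump's holder, and let go of it. Then reach down into the narrow gap between the holder's upright bracket and the pump, grip the hidden bolt head across its two upright flats and hold it firmly, without turning it from how you find it, so that I can tighten the nut from the front: finish while still holding it. Leave the flask standing and the tubes, bottle, beaker, dish and spanner where they are.

Things in the scene. Friction and masses are not known exactly. Their poses are not given: they have to be found in the camera images.
- stopper_mid (a point): Centre, half-way up, of the white plastic stopper (68 mm tall, 30 g), upright in an end wide hole of the rack. Downwards from here: flange 36 mm wide, 4 mm thick, then a plug 30 mm long tapering from 27.6 to 23 mm. Upwards: round ribbed grip head, 30 mm wide, 34 mm tall. z is its axis. The flange lies on the rack's top; seated in the flask it lies on the rim, this point 4 mm above the mouth.
- flask_mouth (a point): Centre of the mouth, level with the rim, of the clear 250 ml filter flask (160 g, loose), standing on the station's base plate with its neck in the holder's fork. z is the neck's axis; bore 30 mm wide, 50 mm deep; rim 39 mm wide, 146 mm above the bench. Foot 86 mm wide. A side tube points away from the fork 40 mm below the rim; the fork's top is 29 mm below the rim.
- rack: Beige tube rack, fixed, 125 x 220 x 70 mm, open holes in its top; origin on the bench under its centre, y along its length. Wide holes (31 mm) at x -24, y -70, 0, 70 mm; small holes (18.5 mm) at x 34, y -80, -40, 0, 40, 80 mm. The stopper and the wide tube are in the two end wide holes, either way round.
- station: Suction station, fixed. Origin on the bench below the bolt, at the bracket's rear face; x from bracket to pump, y towards the flask (fork at x -32, y 170 mm). Bracket: upright plate 5 mm thick, y -40 to 40, top at 130 mm. Gap: x 0 to 52 mm, open above and at its ends, floor at 6 mm. White pump: x 52 to 200, y -85 to 85, top 102 mm with fittings to 118. Arm bar in front, x -10 to -5, top 121 mm.
- bolt_head (a point): Centre of the hexagon head of the M12 bolt, in the gap behind the bracket: 108 mm above the bench, 22 mm below the bracket's top. The bolt lies level along the station's x. Head 19 mm across flats, 22 mm across corners, 8 mm thick (17 to 25 mm behind the bracket, on a sleeve 16 mm wide), 27 mm clear of the pump. Axes as the station's. The nut is on the bracket's near side.
- bolt (a joint): Turn of the bolt (with its nut) about the station's x, in rad. At 0 two flats of the head are upright, facing the station's +y and -y; at angle a they face (0, cos a, sin a) and the opposite way. Found between -0.15 and 0.15. The nut is loose: about 0.05 N m turns the bolt, so knocking a corner of the head, or a grip far from square to the flats, can turn it.
- head_corner (a point): The uppermost corner of the bolt's head, half-way along its thickness, 11 mm from the bolt's axis: straight above the axis at joint value 0, towards -y at positive values.
- tube_a: Bystander: red-capped sample tube, 19 mm across the cap, 109 mm tall, in a small hole of the rack. Origin under its foot.
- tube_b: Bystander: another red-capped sample tube, as tube_a, in another small hole.
- wide_tube: Bystander: 50 ml tube with a blue screw cap, 34 mm across the cap, 116 mm tall, in a wide hole of the rack. Origin under its foot, on the rack's floor 6 mm above the bench.
- reagent: Bystander: small amber bottle, 48 mm across, 100 mm tall, on the bench between rack and flask. Origin under its foot.
- spanner: Bystander: steel combination spanner 180 mm long lying flat on the bench to the right of the station. Origin under its middle.
- beaker: Bystander: glass beaker, 68 mm across, 90 mm tall, to the right. Origin under its foot.
- petri: Bystander: clear petri dish, 90 mm across, 16 mm tall, behind, between rack and pump. Origin under it.
Mind the look-alikes: they are no part of the job. Leave any black or purple look-alike of the part that bears flask_mouth alone.

How it is judged:
On the way:
1. the stopper is fully home in the flask's neck, upright, and let go (horizontal distance between stopper_mid and flask_mouth below 0.004 m and z of stopper_mid in the frame of flask_mouth between 0.001 and 0.007 m and angle between each of stopper_mid, flask_mouth's own z axis and vertical below 0.08 rad and contact force between the fingers and stopper below 0.1 N), for 0.3 s.
At the end, for the whole second after the job is handed in: Stopper seated (flange on rim within 3 mm, axes within 4 mm, stopper and flask upright within 5 degrees), untouched; fingers grip the bolt head (grasp point within 16 mm of its centre, over 30 N), bolt still, turned under 11 degrees since the start; bystanders within 30 mm of their places (all of step 1 and distance between the grasp point and bolt_head below 0.016 m and contact force between the fingers and bolt above 30 N and distance of head_corner from where it was at the start of the episode below 0.0021 m and velocity of joint bolt between -0.1 and 0.1 rad/s and not (distance of any of tube_a, tube_b, wide_tube, reagent, spanner, beaker, petri from where it was at the start of the episode above 0.03 m)); the arm keeps its last pose, push and grip.
It fails at once if the flask is tipped or lifted (angle between flask_mouth's own z axis and vertical above 0.2 rad or distance of flask_mouth from where it was at the start of the episode above 0.025 m).
It fails at once if a bystander is knocked away from its place (distance of any of tube_a, tube_b, wide_tube, reagent, spanner, beaker, petri from where it was at the start of the episode above 0.03 m).
It also fails if it takes over 45 s, if anything falls off the work surface, if the arm or the gripper's body presses on something with over 40 N, if the wrist force passes 120 N, or if a joint passes its speed limit or range.

## Working session

There is one attempt and no reset: what is moved stays moved. The work goes in short steps, Python scripts to look and compute and a shell command to move; the robot and the scene stay as the last step left them, time stands still between calls to the robot, and variables do not carry over. Pictures are saved under pics/ and viewed, at most 10 in all, crops included, and the job is handed in when it is done.

```bash
mkdir -p pics; ls; cat > h.py <<'E'
import numpy as np, cv2
from cell import robot, imaging, workorder
from scipy.spatial.transform import Rotation as R
def cloud(p):
    z=p["range_z"]; v,u=np.mgrid[:480,:640]
    P=np.stack([(u-p["cx"])/p["fx"]*z,(v-p["cy"])/p["fy"]*z,z],-1)
    W=P@p["T"][:3,:3].T+p["T"][:3,3]; W[z<=0]=np.nan
    return W
def pix(p,X):
    c=(np.asarray(X,float)-p["T"][:3,3])@p["T"][:3,:3]
    return np.stack([c[...,0]/c[...,2]*p["fx"]+p["cx"],c[...,1]/c[...,2]*p["fy"]+p["cy"]],-1)
def save(n,im): cv2.imwrite("pics/"+n,im[...,::-1])
def st():
    s=robot.sense(); print(s["clock"],np.round(s["tool_pos"],4),np.round(R.from_rotvec(s["ee_rot"]).as_matrix(),3).tolist(),s["opening"],s["gripper_force"],np.round(s["force"],1))
E
python3 - <<'E'
from h import *
st()
for n in ["scene","side"]:
    p=imaging.capture(n); save(n+".png",p["image"])
    print(n,np.round(p["T"],3).tolist(),p["fx"])
    for l in ["stopper_mid","flask_mouth","rack","station","bolt_head","wide_tube","reagent","tube_a","petri"]:
        print(l,[(np.round(b["rect"]).tolist(),round(b["confidence"],2)) for b in imaging.boxes_of(p,l)])
E
```

```text
pics
0.0 [ 0.1441 -0.6077  0.2305] [[0.973, 0.231, -0.0], [0.231, -0.973, 0.001], [-0.0, -0.001, -1.0]] 1.0003232148528367 0.0 [-0.3 -0.8  0.5]
scene [[0.374, 0.681, -0.629, 1.327], [0.927, -0.279, 0.25, -0.333], [-0.006, -0.677, -0.736, 1.021], [0.0, 0.0, 0.0, 1.0]] 502.0898870789457
stopper_mid [([390.0, 214.0, 11.0, 20.0], 0.71), ([156.0, 301.0, 35.0, 50.0], 0.45)]
flask_mouth [([354.0, 324.0, 40.0, 55.0], 0.97), ([240.0, 230.0, 34.0, 52.0], 0.73), ([289.0, 212.0, 29.0, 55.0], 0.64), ([305.0, 253.0, 33.0, 52.0], 0.59)]
rack [([411.0, 223.0, 92.0, 72.0], 0.83), ([340.0, 213.0, 13.0, 32.0], 0.55)]
station [([268.0, 308.0, 128.0, 147.0], 0.85)]
bolt_head [([268.0, 306.0, 129.0, 140.0], 0.92)]
wide_tube [([427.0, 189.0, 12.0, 22.0], 0.62), ([305.0, 254.0, 34.0, 52.0], 0.25)]
reagent [([339.0, 215.0, 16.0, 34.0], 0.97)]
tube_a [([424.0, 191.0, 12.0, 21.0], 0.54)]
petri [([396.0, 295.0, 38.0, 33.0], 0.9)]
side [[-0.926, -0.254, 0.278, 0.201], [-0.376, 0.627, -0.682, 0.857], [-0.001, -0.737, -0.676, 1.011], [0.0, 0.0, 0.0, 1.0]] 602.1673437123568
stopper_mid [([301.0, 331.0, 22.0, 24.0], 0.69), ([256.0, 394.0, 13.0, 24.0], 0.54)]
flask_mouth [([333.0, 252.0, 43.0, 65.0], 0.82), ([422.0, 232.0, 43.0, 58.0], 0.72), ([238.0, 233.0, 37.0, 59.0], 0.7), ([398.0, 279.0, 37.0, 65.0], 0.63)]
rack []
station [([328.0, 222.0, 135.0, 138.0], 0.71), ([356.0, 191.0, 22.0, 12.0], 0.41), ([284.0, 381.0, 82.0, 119.0], 0.15)]
bolt_head [([329.0, 220.0, 131.0, 142.0], 0.55)]
wide_tube []
reagent [([362.0, 324.0, 23.0, 45.0], 0.77)]
tube_a [([256.0, 394.0, 13.0, 25.0], 0.54), ([270.0, 349.0, 8.0, 40.0], 0.48)]
petri [([232.0, 303.0, 37.0, 31.0], 0.68)]
```

```bash
python3 - <<'E'
import cv2,numpy as np
a=cv2.imread("pics/scene.png")[150:400,130:490]; b=cv2.imread("pics/side.png")[150:450,190:490]
cv2.imwrite("pics/a1.png",cv2.resize(a,None,fx=2.2,fy=2.2,interpolation=2)); cv2.imwrite("pics/b1.png",cv2.resize(b,None,fx=2,fy=2,interpolation=2))
E
```

```text
(no output)
```

View pics/a1.png

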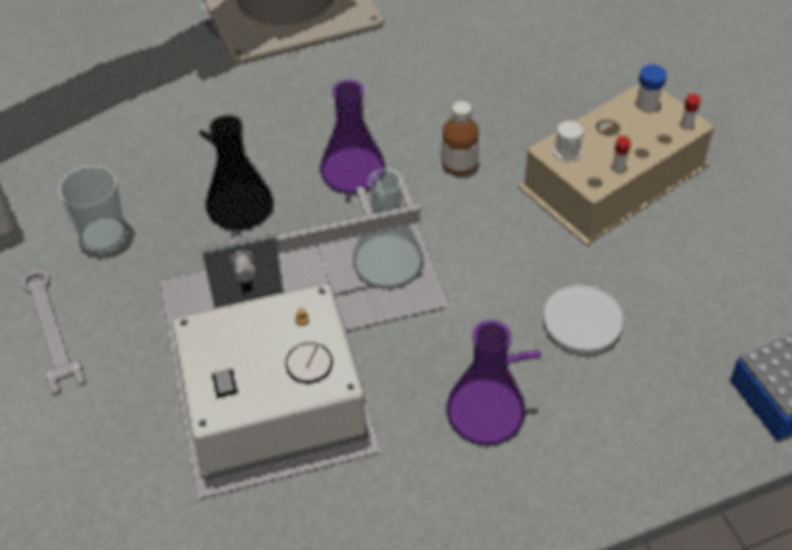

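View pics/b1.png

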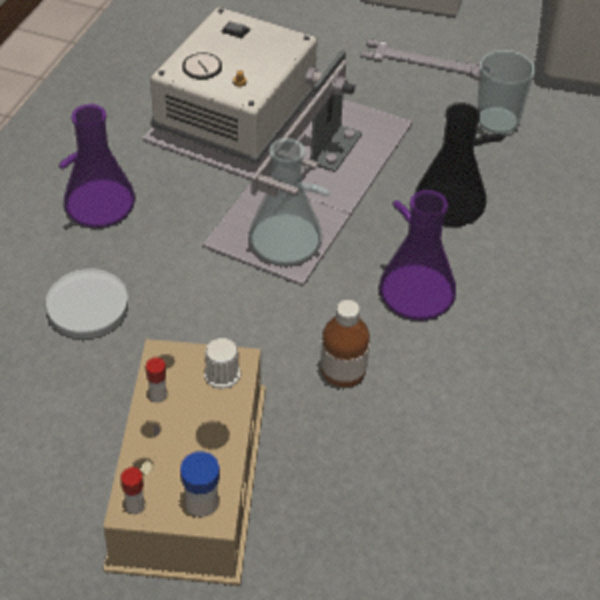

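The scene view shows one clear flask at about (305,250), standing in the fork. The purple flasks at (289,212) and (354,324) and the black one at (240,230) are free-standing look-alikes. The clear flask in the holder is the target: it fits "clear" and "in the fork", and both crops agree. The stopper is at (388,214) in scene and (301,331) in side, next to the amber bottle.

```bash
python3 - <<'E'
from h import *
W={}
for n in ["scene","side"]:
    p=imaging.capture(n); C=cloud(p); W[n]=C; Z=C[...,2]
    im=p["image"].astype(int)
    r=(slice(150,400),slice(130,490)) if n=="scene" else (slice(150,450),slice(190,490))
    Cr=C[r].reshape(-1,3); col=im[r].reshape(-1,3)
    beige=(col[:,0]-col[:,2]>25)
    for nm,lo,hi,m in [("rack",.062,.078,beige),("pump",.095,.109,~beige)]:
        k=m&(Cr[:,2]>lo)&(Cr[:,2]<hi); P=Cr[k]
        # largest cluster via median filtering
        for _ in range(5):
            c=np.median(P[:,:2],0); P=P[np.linalg.norm(P[:,:2]-c,axis=1)<.14]
        rect=cv2.minAreaRect(P[:,:2].astype(np.float32)*1000)
        print(n,nm,len(P),np.round(P[:,2].mean(),4),rect)
    box=(390,214) if n=="scene" else (301,331)
    Q=C[box[1]-14:box[1]+14,box[0]-13:box[0]+13].reshape(-1,3); Q=Q[(Q[:,2]>.1)&(Q[:,2]<.116)]
    print("stoptop",len(Q),Q.mean(0),(Q.min(0)+Q.max(0))/2)
    # bracket
    box=(240,275) if n=="scene" else (356,205)
    Q=C[box[1]-30:box[1]+30,box[0]-40:box[0]+40].reshape(-1,3); Q=Q[(Q[:,2]>.122)&(Q[:,2]<.138)]
    if len(Q): print("brtop",len(Q),Q.mean(0),Q.min(0),Q.max(0))
    f=(305,235) if n=="scene" else (333,224)
    Q=C[f[1]-25:f[1]+25,f[0]-20:f[0]+20].reshape(-1,3); Q=Q[(Q[:,2]>.13)]
    if len(Q): print("flask",len(Q),Q.mean(0),Q.min(0),Q.max(0))
E
```

```text
scene rack 1801 0.0696 ((511.70159912109375, 277.39697265625), (120.46154022216797, 213.2896270751953), 16.20708465576172)
scene pump 4296 0.1018 ((650.618408203125, -226.29986572265625), (169.77484130859375, 207.23291015625), 84.1378173828125)
stoptop 89 [0.51070179 0.2023622  0.10669158] [0.50804865 0.20413007 0.10711004]
brtop 130 [ 0.55180733 -0.21166264  0.12754402] [ 0.54415047 -0.25513377  0.12202405] [ 0.55909358 -0.12025123  0.1330518 ]
flask 169 [ 0.53831298 -0.04392733  0.14089154] [ 0.51743563 -0.06336762  0.13000789] [ 0.55888064 -0.02490986  0.14929001]
side rack 4514 0.0706 ((512.603759765625, 274.761474609375), (115.93658447265625, 215.12115478515625), 15.943116188049316)
side pump 2471 0.103 ((640.316162109375, -226.625), (176.18040466308594, 222.5907745361328), 84.11982727050781)
stoptop 198 [0.50715372 0.20386439 0.10736002] [0.50826441 0.20374921 0.10650687]
brtop 229 [ 0.54603694 -0.12873303  0.12914351] [ 0.52060223 -0.26103342  0.12200988] [ 0.57373604 -0.02823169  0.13792054]
flask 226 [ 0.53818371 -0.0458287   0.14158155] [ 0.51891545 -0.06685647  0.13000682] [ 0.55795656 -0.02607122  0.15196613]
```

```bash
python3 -m jog '[{"hand":-1,"x":0.16,"y":-0.09,"z":-0.01,"spin":0},{"hand":-1,"x":0.16,"y":-0.09,"z":-0.01,"spin":0},{"hand":-1,"x":0.16,"y":-0.09,"z":-0.01,"spin":0},{"hand":-1,"x":0.16,"y":-0.09,"z":-0.01,"spin":0},{"hand":-1,"x":0.16,"y":-0.09,"z":-0.01,"spin":0},{"hand":-1,"x":0.16,"y":-0.09,"z":-0.01,"spin":0},{"hand":-1,"x":0.16,"y":-0.09,"z":-0.01,"spin":0},{"hand":-1,"x":0.16,"y":-0.09,"z":-0.01,"spin":0},{"hand":-1,"x":0.16,"y":-0.09,"z":-0.01,"spin":0},{"hand":-1,"x":0.16,"y":-0.09,"z":-0.01,"spin":0}]' 60; python3 -c "
from h import *
st()"
```

```text
clock: 2.1
tool_pos: [0.4826, -0.2956, 0.2567]
ee_rot: [3.12, 0.364, 0.001]
force: [0.4, -0.9, 1.1]
opening: 0.998
gripper_force: 0.0
2.1 [ 0.4826 -0.2956  0.2567] [[0.973, 0.23, 0.001], [0.23, -0.973, -0.001], [0.0, 0.001, -1.0]] 0.9977798638968757 0.0 [ 0.4 -0.9  1.1]
```

```bash
python3 - <<'E'
from h import *
p=imaging.capture("wrist"); save("w1.png",p["image"]); print(np.round(p["T"],3).tolist(),p["fx"])
np.savez("w1.npz",**{k:v for k,v in p.items() if isinstance(v,(np.ndarray,int,float))})
print(pix(p,[.538,-.045,.146]),pix(p,[.573,-.2195,.108]))
for l in ["flask_mouth","bolt_head","station"]: print(l,imaging.boxes_of(p,l))
E
```

```text
[[0.231, -0.919, -0.319, 0.565], [-0.973, -0.218, -0.076, -0.276], [0.001, 0.328, -0.945, 0.4], [0.0, 0.0, 0.0, 1.0]] 346.61118797069423
[-27.24287985  68.7116248 ] [251.05526824  83.27936324]
flask_mouth [{'rect': [69.6, 89.0, 139.2, 104.2], 'confidence': 0.82}, {'rect': [60.2, 238.6, 120.4, 101.0], 'confidence': 0.7}, {'rect': [194.6, 270.6, 103.9, 109.4], 'confidence': 0.7}]
bolt_head [{'rect': [197.0, 104.5, 394.0, 207.7], 'confidence': 0.61}]
station [{'rect': [198.8, 105.3, 397.7, 207.0], 'confidence': 0.91}]
```

View pics/w1.png

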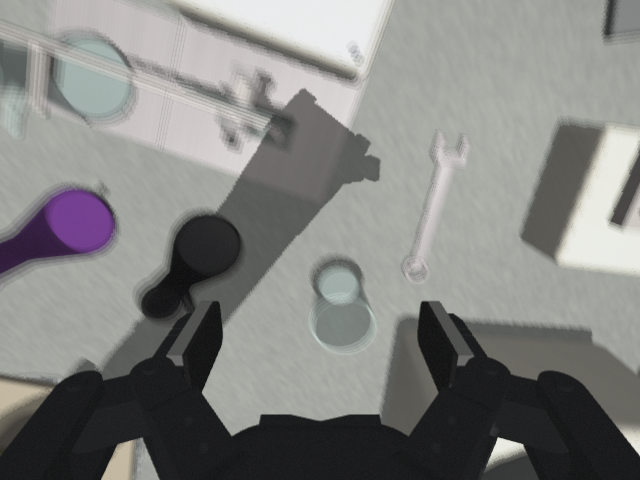

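The wrist view shows the holder arm, bracket and bolt at about (260,110). The pump is above it, and the black flask (200,260), purple flask (70,225), beaker (340,310) and spanner (440,200) are clear of the fingers. Next I'll look at the flask mouth from above on the way to the stopper.

```bash
python3 -m jog '[{"hand":-1,"x":0.057,"y":-0.172,"z":0,"spin":0},{"hand":-1,"x":0.057,"y":-0.172,"z":0,"spin":0},{"hand":-1,"x":0.057,"y":-0.172,"z":0,"spin":0},{"hand":-1,"x":0.057,"y":-0.172,"z":0,"spin":0},{"hand":-1,"x":0.057,"y":-0.172,"z":0,"spin":0},{"hand":-1,"x":0,"y":0,"z":0,"spin":0},{"hand":-1,"x":0,"y":0,"z":0,"spin":0}]'; python3 - <<'E'
from h import *
p=imaging.capture("wrist"); save("w2.png",p["image"])
C=cloud(p); print(pix(p,[.538,-.045,.146]))
for b in imaging.boxes_of(p,"flask_mouth"): print(b)
Q=C.reshape(-1,3); Q=Q[np.linalg.norm(Q[:,:2]-[.538,-.045],axis=1)<.03]
for lo,hi in [(.13,.138),(.138,.143),(.143,.15)]:
    k=(Q[:,2]>lo)&(Q[:,2]<hi); q=Q[k]
    if len(q)>5: print(lo,len(q),q.mean(0),(q.min(0)+q.max(0))/2,np.ptp(q,axis=0))
E
```

```text
clock: 3.0
tool_pos: [0.501, -0.0719, 0.2565]
ee_rot: [3.119, 0.365, 0.0]
force: [0.1, -0.5, -0.0]
opening: 0.999
gripper_force: 0.0
[295.4200064  173.07015373]
{'rect': [260.1, 306.5, 81.9, 119.3], 'confidence': 0.98}
{'rect': [303.8, 167.3, 75.7, 110.1], 'confidence': 0.93}
{'rect': [388.7, 330.5, 77.2, 125.0], 'confidence': 0.77}
0.13 109 [ 0.52769122 -0.04336991  0.13397861] [ 0.53328737 -0.04528814  0.1340037 ] [0.02023045 0.02930784 0.00795989]
0.138 73 [ 0.530254   -0.04437122  0.14049211] [ 0.5402566  -0.04530864  0.14051905] [0.0344166  0.02928111 0.00489115]
0.143 1005 [ 0.53840882 -0.04525601  0.14637617] [ 0.53822768 -0.0453002   0.14580302] [0.03867894 0.03859672 0.00553164]
```

View pics/w2.png

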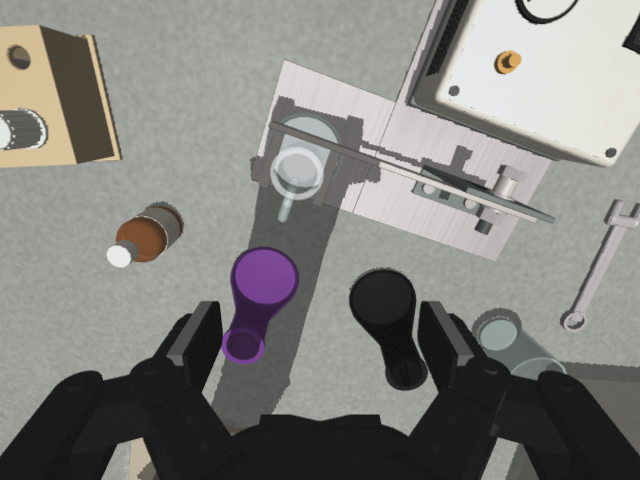

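The wrist view shows the clear flask's mouth ring at (297,172), just where the measurement puts it. The bolt and sleeve behind the bracket are at (508,180), the stopper is at (20,130), and the look-alikes are at (262,290) and (385,310). Next, over to the stopper.

```bash
python3 -m jog '[{"hand":-1,"x":0.047,"y":-0.177,"z":0,"spin":0},{"hand":-1,"x":0.047,"y":-0.177,"z":0,"spin":0},{"hand":-1,"x":0.047,"y":-0.177,"z":0,"spin":0},{"hand":-1,"x":0.047,"y":-0.177,"z":0,"spin":0},{"hand":-1,"x":0.047,"y":-0.177,"z":0.08,"spin":0.04},{"hand":-1,"x":0.047,"y":-0.177,"z":0.08,"spin":0.04},{"hand":-1,"x":0,"y":0,"z":0,"spin":0},{"hand":-1,"x":0,"y":0,"z":0,"spin":0}]'; python3 - <<'E'
from h import *
p=imaging.capture("wrist"); save("w3.png",p["image"])
C=cloud(p); st()
Q=C.reshape(-1,3); Q=Q[np.linalg.norm(Q[:,:2]-[.508,.203],axis=1)<.028]
for lo,hi in [(.07,.08),(.102,.113)]:
    q=Q[(Q[:,2]>lo)&(Q[:,2]<hi)]
    if len(q)>5: print(lo,len(q),q.mean(0),(q.min(0)+q.max(0))/2,np.ptp(q,axis=0))
E
```

```text
clock: 3.9
tool_pos: [0.5097, 0.2024, 0.2154]
ee_rot: [3.127, 0.302, -0.003]
force: [0.6, -0.9, -0.5]
opening: 0.999
gripper_force: 0.0
3.95 [0.5103 0.2014 0.216 ] [[0.982, 0.189, -0.001], [0.189, -0.982, -0.001], [-0.001, 0.001, -1.0]] 0.9995816319916121 0.0 [-0.  -0.9  0.5]
0.07 1354 [0.51591832 0.20469248 0.07156434] [0.50843709 0.2030722  0.07490104] [0.05486927 0.05564106 0.00980081]
0.102 1211 [0.50963414 0.20309971 0.10804495] [0.50821908 0.20296105 0.10633577] [0.03236471 0.03124362 0.00858123]
```

```bash
python3 -m jog '[{"hand":-1,"x":-0.006,"y":-0.006,"z":0.14,"spin":0},{"hand":-1,"x":0,"y":0,"z":0.14,"spin":0},{"hand":-1,"x":0,"y":0,"z":0.14,"spin":0},{"hand":-1,"x":0,"y":0,"z":0.13,"spin":0},{"hand":1,"x":0,"y":0,"z":0,"spin":0},{"hand":1,"x":0,"y":0,"z":0,"spin":0},{"hand":1,"x":0,"y":0,"z":0,"spin":0},{"hand":1,"x":0,"y":0,"z":0,"spin":0},{"hand":1,"x":0,"y":0,"z":0,"spin":0},{"hand":1,"x":0,"y":0,"z":0,"spin":0}]' 50
```

```text
clock: 4.95
tool_pos: [0.5091, 0.2045, 0.081]
ee_rot: [3.127, 0.302, 0.005]
force: [-0.3, -1.3, 7.7]
opening: 0.335
gripper_force: 48.8
```

```bash
python3 -m jog '[{"hand":1,"x":0,"y":0,"z":-0.08,"spin":0},{"hand":1,"x":0,"y":0,"z":-0.16,"spin":0},{"hand":1,"x":0,"y":0,"z":-0.16,"spin":0},{"hand":1,"x":0,"y":0,"z":-0.16,"spin":0},{"hand":1,"x":0,"y":0,"z":0,"spin":0}]'; python3 -m jog '[{"hand":1,"x":-0.012,"y":0.1,"z":0,"spin":0},{"hand":1,"x":-0.012,"y":0.15,"z":0,"spin":0},{"hand":1,"x":-0.012,"y":0.16,"z":0,"spin":0},{"hand":1,"x":-0.012,"y":0.16,"z":0,"spin":0},{"hand":1,"x":-0.012,"y":0.16,"z":0,"spin":0},{"hand":1,"x":-0.012,"y":0.15,"z":0,"spin":0},{"hand":1,"x":-0.003,"y":0.12,"z":0,"spin":0},{"hand":1,"x":0,"y":0,"z":0,"spin":0},{"hand":1,"x":0,"y":0,"z":0,"spin":0}]'; python3 - <<'E'
from h import *
st()
for n in ["side","scene","wrist"]:
    p=imaging.capture(n); C=cloud(p); s=robot.sense(); t=s["tool_pos"]
    u,v=pix(p,[t[0],t[1],t[2]-.02]); u,v=int(u),int(v)
    if n!="wrist": 
        c=p["image"][max(0,v-60):v+60,max(0,u-60):u+60]; save("g_%s.png"%n,cv2.resize(c,(390,390),interpolation=2))
    else: save("g_w.png",p["image"])
    Q=C.reshape(-1,3); k=(np.linalg.norm(Q[:,:2]-t[:2],axis=1)<.022)&(Q[:,2]>.165)&(Q[:,2]<t[2]-.004); q=Q[k]
    for lo in np.arange(.165,.22,.006):
        r=q[(q[:,2]>lo)&(q[:,2]<lo+.006)]
        if len(r)>5: print(n,round(lo,3),len(r),np.round(r.mean(0)[:2]-t[:2],4),np.round(r.min(0)-t,4)[:2],np.round(r.max(0)-t,4)[:2])
a=cv2.imread("pics/g_side.png");b=cv2.imread("pics/g_scene.png"); cv2.imwrite("pics/g.png",np.hstack([a,b]))
E
```

```text
clock: 5.45
tool_pos: [0.5101, 0.2061, 0.2256]
ee_rot: [-3.125, -0.303, -0.016]
force: [1.0, 0.2, -0.7]
opening: 0.335
gripper_force: 49.3
clock: 6.35
tool_pos: [0.5373, -0.0447, 0.2191]
ee_rot: [-3.127, -0.301, -0.001]
force: [-0.5, -0.2, -0.3]
opening: 0.334
gripper_force: 49.4
6.35 [ 0.5373 -0.0447  0.2191] [[0.982, 0.191, 0.001], [0.191, -0.982, 0.0], [0.001, 0.0, -1.0]] 0.33382928024262376 49.3976354598999 [-0.5 -0.2 -0.3]
side 0.177 10 [-0.0047  0.0045] [-0.0121 -0.003 ] [0.0043 0.0084]
side 0.183 23 [-0.0035  0.0055] [-0.0122 -0.0033] [0.0074 0.0096]
side 0.189 23 [-0.0042  0.0061] [-0.0135 -0.0046] [0.0079 0.0113]
side 0.195 24 [-0.0041  0.0067] [-0.0131 -0.0001] [0.0084 0.0118]
side 0.201 16 [-0.0066  0.0064] [-0.0153 -0.0014] [0.0068 0.0133]
side 0.207 32 [-0.0038  0.0085] [-0.0184 -0.0075] [0.0165 0.0151]
side 0.213 13 [-0.0088  0.0071] [-0.0181 -0.0067] [0.0125 0.0157]
scene 0.177 12 [ 0.0063 -0.0029] [-0.0002 -0.0098] [0.0107 0.0075]
scene 0.183 11 [ 0.0081 -0.0026] [ 0.0006 -0.0098] [0.012 0.008]
scene 0.189 24 [ 0.0073 -0.0016] [-0.0013 -0.0118] [0.0109 0.0119]
scene 0.195 15 [ 0.0072 -0.002 ] [-0.0022 -0.0109] [0.0119 0.0113]
scene 0.201 6 [ 0.0098 -0.0042] [ 0.005  -0.0113] [0.0145 0.0064]
scene 0.207 32 [ 0.011  -0.0007] [ 0.0014 -0.0168] [0.0166 0.0178]
scene 0.213 9 [0.013  0.0016] [ 0.009  -0.0071] [0.0176 0.0145]
wrist 0.177 77 [0.0082 0.0018] [ 0.0018 -0.0105] [0.0105 0.0111]
wrist 0.183 127 [0.0086 0.0016] [ 0.0018 -0.01  ] [0.0113 0.0114]
wrist 0.189 124 [0.0095 0.0017] [ 0.0027 -0.009 ] [0.0115 0.0114]
wrist 0.195 45 [0.0104 0.0024] [ 0.0066 -0.0063] [0.0118 0.0096]
wrist 0.207 543 [0.0118 0.0023] [ 0.0001 -0.0149] [0.0171 0.017 ]
wrist 0.213 156 [0.0115 0.002 ] [ 0.0002 -0.0139] [0.0166 0.0164]
```

View pics/g.png

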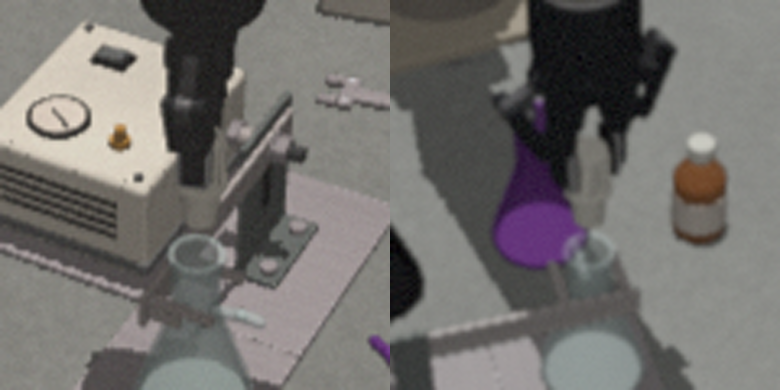

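The stopper hangs straight and upright right above the clear flask's mouth. In the left crop the stopper is at (200,215) and the mouth at (195,250). Lowering it now.

```bash
python3 -m jog '[{"hand":1,"x":0.006,"y":0.006,"z":0.08,"spin":0},{"hand":1,"x":0,"y":0,"z":0.06,"spin":0},{"hand":1,"x":0,"y":0,"z":0.04,"spin":0},{"hand":1,"x":0,"y":0,"z":0.03,"spin":0},{"hand":1,"x":0,"y":0,"z":0.02,"spin":0},{"hand":1,"x":0,"y":0,"z":0.01,"spin":0},{"hand":1,"x":0,"y":0,"z":0,"spin":0}]'
```

```text
clock: 7.2
tool_pos: [0.5391, -0.0457, 0.1588]
ee_rot: [3.127, 0.302, 0.0]
force: [0.4, -1.0, 0.0]
opening: 0.333
gripper_force: 49.4
```

```bash
python3 -m jog '[{"hand":1,"x":0,"y":0,"z":0.012,"spin":0},{"hand":1,"x":0,"y":0,"z":0.008,"spin":0},{"hand":1,"x":0,"y":0,"z":0.006,"spin":0},{"hand":1,"x":0,"y":0,"z":0,"spin":0}]'
```

```text
clock: 7.6
tool_pos: [0.5414, -0.0456, 0.1571]
ee_rot: [3.125, 0.302, 0.01]
force: [-9.3, -0.4, 33.9]
opening: 0.333
gripper_force: 52.8
```

```bash
python3 -m jog '[{"hand":1,"x":0,"y":0,"z":-0.012,"spin":0},{"hand":1,"x":0,"y":0,"z":-0.004,"spin":0},{"hand":0.2,"x":0,"y":0,"z":0,"spin":0},{"hand":-0.2,"x":0,"y":0,"z":0,"spin":0},{"hand":-1,"x":0,"y":0,"z":0,"spin":0},{"hand":-1,"x":0,"y":0,"z":0,"spin":0},{"hand":-1,"x":0,"y":0,"z":0,"spin":0},{"hand":-1,"x":0,"y":0,"z":-0.1,"spin":0},{"hand":-1,"x":0,"y":0,"z":-0.16,"spin":0},{"hand":-1,"x":0,"y":0,"z":-0.16,"spin":0}]'; python3 - <<'E'
from h import *
p=imaging.capture("wrist"); save("w4.png",p["image"]); C=cloud(p); st()
Q=C.reshape(-1,3); Q=Q[np.linalg.norm(Q[:,:2]-[.5383,-.0453],axis=1)<.03]
for lo,hi in [(.142,.148),(.148,.153),(.177,.19)]:
    q=Q[(Q[:,2]>lo)&(Q[:,2]<hi)]
    if len(q)>5: print(lo,len(q),q.mean(0),np.median(q[:,2]),(q.min(0)+q.max(0))/2,np.ptp(q,axis=0))
# station: pump top
Q=C.reshape(-1,3); q=Q[(Q[:,2]>.098)&(Q[:,2]<.106)&(Q[:,0]>.58)]; print("pump",len(q),cv2.minAreaRect(q[:,:2].astype(np.float32)*1000))
q=Q[(Q[:,2]>.127)&(Q[:,2]<.134)&(Q[:,1]<-.1)]; print("br",len(q),cv2.minAreaRect(q[:,:2].astype(np.float32)*1000))
E
```

```text
clock: 8.6
tool_pos: [0.5385, -0.0456, 0.2622]
ee_rot: [-3.127, -0.303, 0.002]
force: [0.3, -0.0, 0.8]
opening: 0.998
gripper_force: 0.0
8.65 [ 0.5411 -0.0454  0.2695] [[0.981, 0.192, 0.008], [0.192, -0.981, -0.001], [0.008, 0.003, -1.0]] 0.9983832739192822 0.0 [1.7 0.7 5.8]
0.142 268 [ 0.54907287 -0.04066318  0.14612988] 0.1463842408163011 [ 0.542585   -0.04534412  0.14498719] [0.03023321 0.03864198 0.00595636]
0.148 279 [ 0.5490038  -0.04366464  0.15034904] 0.1503738680577555 [ 0.54299874 -0.0458735   0.15055038] [0.02623381 0.03505474 0.00488761]
0.177 1523 [ 0.53978356 -0.04556483  0.18397092] 0.18431966820973375 [ 0.53819975 -0.0458484   0.18174167] [0.03216216 0.03155983 0.00926043]
pump 26606 ((675.2323608398438, -229.6678466796875), (169.45516967773438, 142.33609008789062), 84.23233795166016)
br 842 ((457.77740478515625, -207.5880584716797), (80.57833099365234, 191.3814697265625), 84.44219207763672)
```

View pics/w4.png

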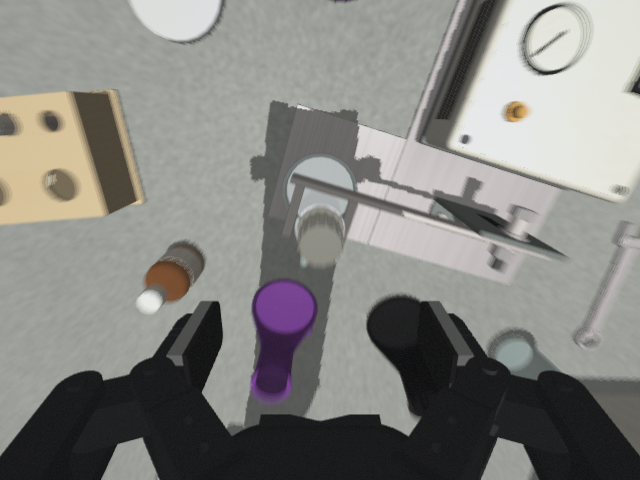

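The stopper is seated: its top is at z 0.184 and its centre is within 1 mm of the mouth, at pixel (320,235). The bolt is at (515,220). Both references, the pump edge and the flask, put the bolt head at about (0.5734, −0.2194), with the station yawed −5.8°. Next I'll square up and go above it.

```bash
python3 -m jog '[{"hand":-1,"x":0,"y":0,"z":0,"spin":0.2},{"hand":-1,"x":0,"y":0,"z":0,"spin":0.2},{"hand":-1,"x":0,"y":0,"z":0,"spin":0.19},{"hand":-1,"x":0.052,"y":0.17,"z":0,"spin":0},{"hand":-1,"x":0.052,"y":0.17,"z":0,"spin":0},{"hand":-1,"x":0.052,"y":0.17,"z":0,"spin":0},{"hand":-1,"x":0.052,"y":0.165,"z":0,"spin":0},{"hand":-1,"x":0,"y":0,"z":0.12,"spin":0},{"hand":-1,"x":0,"y":0,"z":0,"spin":0},{"hand":-1,"x":0,"y":0,"z":0,"spin":0}]'; python3 - <<'E'
from h import *
p=imaging.capture("wrist"); save("w5.png",p["image"]); C=cloud(p); st()
np.savez("w5.npz",C=C,im=p["image"])
print(pix(p,[[.5734,-.2194,.108],[.5734,-.2194,.119],[.5734-.004,-.2194,.119],[.5734+.004,-.2194,.119]]))
c,s=np.cos(np.radians(-5.8)),np.sin(np.radians(-5.8))
Q=(C.reshape(-1,3)-[.5525,-.2173,0])@np.array([[c,-s,0],[s,c,0],[0,0,1]])
k=(abs(Q[:,1])<.02)&(Q[:,0]>.004)&(Q[:,0]<.03)&(Q[:,2]>.1)&(Q[:,2]<.125); q=Q[k]
for a in np.arange(.004,.03,.002):
    r=q[(q[:,0]>a)&(q[:,0]<a+.002)]
    if len(r)>3: print(round(a,3),len(r),np.round([r[:,1].min(),r[:,1].max(),r[:,2].max(),r[np.argmax(r[:,2]),1]],4))
k=(Q[:,2]>.127)&(Q[:,2]<.134)&(abs(Q[:,1])<.06)&(abs(Q[:,0])<.04);print("br",Q[k].min(0),Q[k].max(0))
k=(Q[:,2]>.098)&(Q[:,2]<.105)&(abs(Q[:,1])<.06)&(Q[:,0]>.03);print("pump x",np.percentile(Q[k,0],[0,1]))
np.save("q.npy",q)
E
```

```text
clock: 9.65
tool_pos: [0.5734, -0.2177, 0.2313]
ee_rot: [-3.137, 0.158, 0.002]
force: [0.7, 0.8, 0.7]
opening: 1.002
gripper_force: 0.0
9.7 [ 0.5739 -0.2175  0.2323] [[0.995, -0.1, 0.001], [-0.1, -0.995, 0.0], [0.001, -0.0, -1.0]] 1.0015925425165981 0.0 [ 0.1 -0.6  0.4]
[[321.99848163 222.33719201]
 [322.07882712 226.64165019]
 [322.58081978 231.48517275]
 [321.57191875 221.75069785]]
0.004 45 [-0.0082  0.0073  0.1174 -0.0024]
0.006 47 [-0.0081  0.0073  0.1177  0.0008]
0.008 46 [-0.0081  0.0073  0.1171 -0.0031]
0.01 48 [-0.0081  0.0073  0.1177 -0.0015]
0.012 49 [-0.0081  0.0073  0.1169 -0.0007]
0.014 47 [-0.0081  0.0073  0.1169  0.0016]
0.016 32 [-9.5e-03  8.8e-03  1.2e-01  1.0e-04]
0.018 58 [-0.0094  0.0088  0.1193 -0.0007]
0.02 57 [-0.0094  0.0088  0.12    0.0009]
0.022 58 [-0.0094  0.0087  0.1199  0.0016]
0.024 164 [-9.8e-03  8.9e-03  1.2e-01  1.0e-04]
0.026 10 [-0.0063  0.0064  0.1152  0.0048]
br [-0.00441815 -0.03991493  0.12701221] [0.00090299 0.03941803 0.1324798 ]
pump x [0.05263758 0.05480338]
```

View pics/w5.png

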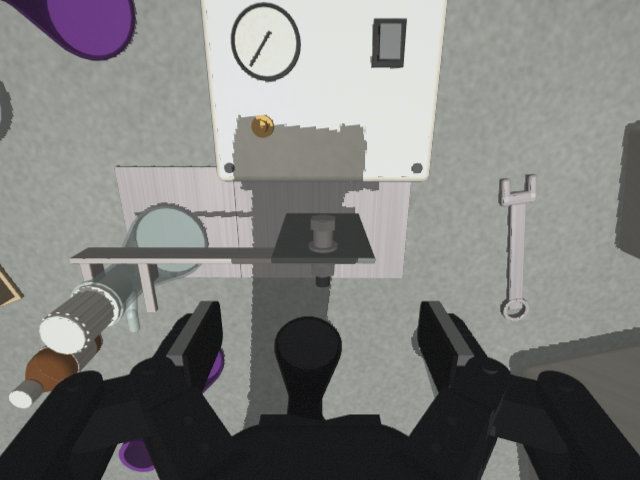

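The wrist view from above shows the bolt head on its sleeve behind the bracket at (322,225), where I predicted it, and centred in y between the fingers to within 2 mm. The gap is clear. Going down with the fingers straddling it.

```bash
python3 -m jog '[{"hand":-1,"x":-0.001,"y":0.008,"z":0.14,"spin":0},{"hand":-1,"x":0,"y":0,"z":0.14,"spin":0},{"hand":-1,"x":0,"y":0,"z":0.14,"spin":0},{"hand":-1,"x":0,"y":0,"z":0.12,"spin":0},{"hand":-1,"x":0,"y":0,"z":0.04,"spin":0},{"hand":0,"x":0,"y":0,"z":0,"spin":0},{"hand":0.35,"x":0,"y":0,"z":0,"spin":0},{"hand":0.35,"x":0,"y":0,"z":0,"spin":0},{"hand":0.35,"x":0,"y":0,"z":0,"spin":0}]' 50; python3 -c "
from h import *
st()
p=imaging.capture('wrist'); save('w6.png',p['image']); C=cloud(p)
c,s=np.cos(np.radians(-5.8)),np.sin(np.radians(-5.8))
Q=(C.reshape(-1,3)-[.5525,-.2173,0])@np.array([[c,-s,0],[s,c,0],[0,0,1]])
k=(abs(Q[:,1])<.0115)&(Q[:,0]>.018)&(Q[:,0]<.0245)&(Q[:,2]>.11)&(Q[:,2]<.124);q=Q[k]
print(len(q),q.min(0),q.max(0))
for a in np.arange(-.011,.011,.002):
    r=q[(q[:,1]>a)&(q[:,1]<a+.002)]
    if len(r): print(round(a,3),len(r),np.round(np.median(r[:,2]),4))
"
```

```text
clock: 10.6
tool_pos: [0.5739, -0.2211, 0.0879]
ee_rot: [3.137, -0.16, 0.003]
force: [-0.1, 0.6, -0.6]
opening: 0.342
gripper_force: 0.0
10.6 [ 0.5739 -0.2211  0.0879] [[0.995, -0.102, 0.002], [-0.102, -0.995, -0.001], [0.002, 0.001, -1.0]] 0.34200102821974876 0.0 [-0.1  0.6 -0.6]
661 [ 0.01800097 -0.00974551  0.11097766] [0.02449154 0.00931123 0.12030443]
-0.011 27 0.1146
-0.009 73 0.1155
-0.007 70 0.1165
-0.005 65 0.1175
-0.003 70 0.1182
-0.001 72 0.1192
0.001 67 0.1184
0.003 69 0.1171
0.005 67 0.1157
0.007 66 0.1141
0.009 15 0.1135
```

```bash
python3 -m jog '[{"hand":0.35,"x":0,"y":-0.005,"z":0,"spin":0},{"hand":0.45,"x":0,"y":0,"z":0,"spin":0},{"hand":0.5,"x":0,"y":0,"z":0,"spin":0},{"hand":0.55,"x":0,"y":0,"z":0,"spin":0},{"hand":1,"x":0,"y":0,"z":0,"spin":0},{"hand":1,"x":0,"y":0,"z":0,"spin":0},{"hand":1,"x":0,"y":0,"z":0,"spin":0},{"hand":1,"x":0,"y":0,"z":0,"spin":0},{"hand":1,"x":0,"y":0,"z":0,"spin":0}]' 60; python3 -c "
from h import *
st()
p=imaging.capture('wrist'); save('w7.png',p['image']); C=cloud(p)
c,s=np.cos(np.radians(-5.8)),np.sin(np.radians(-5.8))
Q=(C.reshape(-1,3)-[.5525,-.2173,0])@np.array([[c,-s,0],[s,c,0],[0,0,1]])
k=(abs(Q[:,1])<.0115)&(Q[:,0]>.018)&(Q[:,0]<.0245)&(Q[:,2]>.11)&(Q[:,2]<.124);q=Q[k]
for a in np.arange(-.011,.011,.002):
    r=q[(q[:,1]>a)&(q[:,1]<a+.002)]
    if len(r): print(round(a,3),len(r),np.round(np.median(r[:,2]),4))
Q=C.reshape(-1,3); q=Q[(np.linalg.norm(Q[:,:2]-[.5383,-.0453],axis=1)<.03)&(Q[:,2]>.177)]; print('stopper',len(q),q.mean(0) if len(q) else '')
p=imaging.capture('side'); save('s7.png',cv2.resize(p['image'][130:330,250:450],(600,600),interpolation=2))
"
```

```text
clock: 11.55
tool_pos: [0.5732, -0.2201, 0.0865]
ee_rot: [3.137, -0.161, 0.0]
force: [-2.2, -3.4, 5.3]
opening: 0.203
gripper_force: 58.6
11.55 [ 0.5732 -0.2201  0.0865] [[0.995, -0.102, 0.0], [-0.102, -0.995, -0.001], [0.0, 0.001, -1.0]] 0.20327731051096518 58.57116068713367 [-2.2 -3.4  5.3]
-0.011 50 0.1228
-0.009 67 0.1155
-0.007 75 0.1164
-0.005 72 0.1174
-0.003 85 0.1185
-0.001 72 0.1193
0.001 69 0.1182
0.003 69 0.117
0.005 73 0.1155
0.007 78 0.1154
0.009 9 0.1237
stopper 0
```

View pics/s7.png

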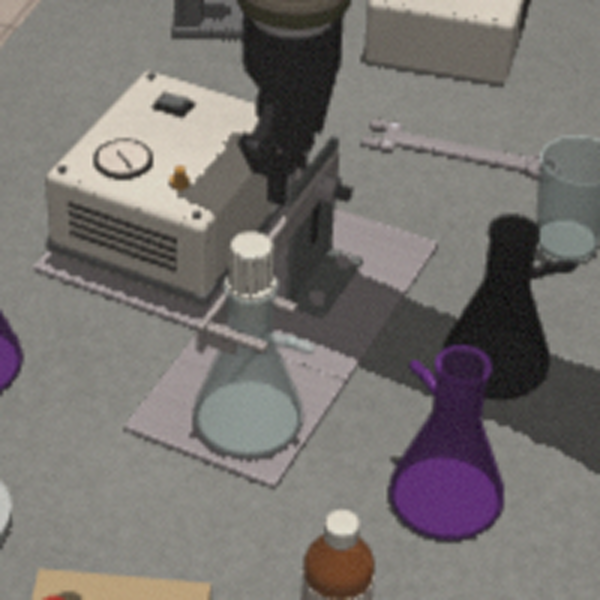

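View pics/w7.png

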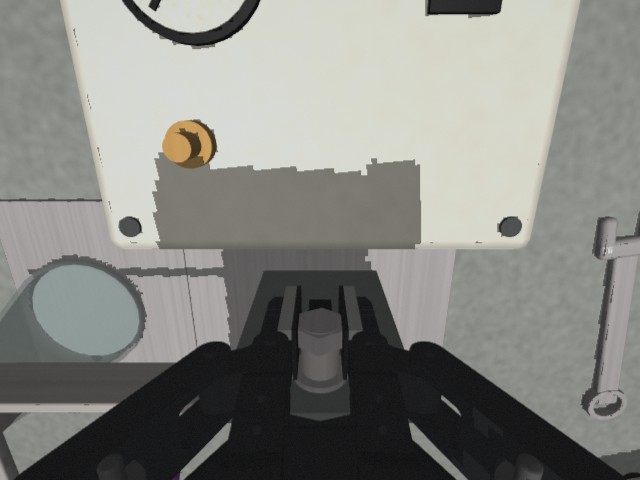

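The side crop shows the stopper seated and the flask upright at (250,290). The wrist view shows the head at (320,325) gripped between both pads, with its top profile unchanged, so it hasn't turned. The grip is 58.6 N, so I'm handing in.

```bash
python3 -c "
from cell import workorder
print(workorder.close_job())"
```

```text
the job is handed in; nothing more can be done
None
```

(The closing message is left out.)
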